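# Seal the tea tin and lift off its outer lid

## Task

The tea tin's two lids came off in one piece: take the nested pair by the inner lid's wooden knob, which sticks up through the outer lid, and lower it gently (do not drop it) onto the open tin until both lids are fully seated, then let go. Then lift off the outer lid alone by its metal collar, leaving the inner lid closed and undisturbed on the tin, and finish while holding the outer lid level, about 10 cm above where it sat and touching nothing else. Do not part the lids anywhere but on the tin, keep the tin upright and where it stands, and leave the other things on the desk alone.

Things in the scene. Friction and masses are not known exactly. Their poses are not given: they have to be found in the camera images.
- tin: Open round tea tin, green with a brass band, 88 mm outside diameter, 82 mm inside diameter, 90 mm tall, about 0.8 kg, standing loose on the desk. Origin: centre of its underside; z up.
- inner_lid: Brass plug lid: plug 76 mm across (68 mm at its foot), 14 mm deep, under a flange 86 mm across, 4 mm thick, that rests on the tin's rim when seated. Origin: centre of the plug's foot, 76 mm above the desk when seated, z up. On it stands a round dark wooden knob. At the start the nested pair stands on the desk on this foot.
- inner_knob (a point): Centre of the exposed part of the inner lid's upright wooden knob, 18 mm in diameter, 60 mm above the plug's foot, 136 mm above the desk when seated. The knob passes freely through the outer lid's collar: 28 mm stick out above it while nested, 14 mm above and 14 mm below this point. Lifting the knob carries both lids (0.3 kg in all). z up along the knob.
- outer_lid: Green cap lying loose on the inner lid's flange: disc 104 mm across, 4 mm thick, with a skirt hanging 12 mm below the disc (98 mm inside: 5 mm to spare round the tin) and a collar on top. Origin: centre of the disc's underside, 18 mm above the plug's foot while nested, 94 mm above the desk when both lids are seated; z up.
- outer_collar (a point): Centre of the outer lid's aluminium collar, a round tube 44 mm outside and 32 mm inside diameter, 24 mm tall, round the knob: 12 mm below its top, 12 mm above the disc's top face, 26 mm below the knob point while nested, 110 mm above the desk when both are seated. z up. Lifting the collar lifts the outer lid alone, straight up over the knob (knob top 52 mm above the disc).
- mug: Bystander: white mug, 80 mm across, 90 mm tall. Origin: centre of its underside.
- pen_pot: Bystander: dark metal pot with three pens, 72 mm across, 155 mm tall with the pens. Origin: centre of its underside.
- succulent: Bystander: small terracotta plant pot, 76 mm across, 60 mm tall, about 100 mm with its leaves. Origin: centre of its underside.
- stapler: Bystander: black and grey stapler, 130 x 36 x 55 mm. Origin: centre of its underside.
- tape: Bystander: roll of clear tape lying flat, 72 mm across, 20 mm thick. Origin: centre of its underside.
- teaspoon: Bystander: steel teaspoon lying flat, 150 mm long. Origin: centre of its underside.
- honey: Bystander: honey jar with a brass cap, 64 mm across, 80 mm tall. Origin: centre of its underside.

How it is judged (in metres and radians):
On the way, in this order (a step that is already met when the one before it is completed fails the run):
1. the nested pair is carried clear of the desk, higher than the tin's rim (height (world z) of inner_knob above 0.155 m and z of outer_collar in the frame of inner_knob below -0.022 m), for 0.1 s.
2. both lids are fully seated on the tin and the knob is let go (z of inner_knob in the frame of tin between 0.1335 and 0.1385 m and horizontal distance between inner_knob and tin below 0.007 m and angle between inner_knob's own z axis and vertical below 0.06 rad and z of outer_collar in the frame of inner_knob below -0.022 m and contact force between the fingers and inner_lid below 0.1 N), for 0.2 s.
At the end, for the whole second after the job is handed in: Outer lid held still in the fingers, 8 cm or more above its seat, level to 0.2 rad, off the inner lid and tin; inner lid seated on the tin (height to 2.5 mm, centred to 7 mm, level to 0.06 rad), untouched by the fingers; tin upright, within 3 cm of its start (z of inner_knob in the frame of tin between 0.1335 and 0.1385 m and horizontal distance between inner_knob and tin below 0.007 m and angle between each of inner_knob, tin's own z axis and vertical below 0.06 rad and z of outer_collar in the frame of tin above 0.19 m and angle between outer_collar's own z axis and vertical below 0.2 rad and contact force between the fingers and outer_lid above 1 N and contact force between each of outer_lid, the fingers and inner_lid below 0.05 N and contact force between outer_lid and tin below 0.05 N and linear speed of outer_lid below 0.04 m/s and distance of tin from where it was at the start of the episode below 0.03 m); the arm keeps its last pose, push and grip.
It fails at once if the lids come apart while the inner lid is not seated on the tin (z of outer_collar in the frame of inner_knob above -0.014 m and (z of inner_knob in the frame of tin above 0.142 m or horizontal distance between inner_knob and tin above 0.012 m)).
It fails at once if the lids are dropped (the inner lid falls out of the fingers) (linear speed of inner_lid above 0.35 m/s and contact force between the fingers and inner_lid below 0.02 N).
It fails at once if the tin is knocked over or lifted (angle between tin's own z axis and vertical above 0.3 rad or height (world z) of tin above 0.03 m).
It fails at once if a bystander is pushed more than 3 cm (distance of any of mug, pen_pot, succulent, stapler, tape, teaspoon, honey from where it was at the start of the episode above 0.03 m).
It also fails if it takes over 53 s, if anything falls off the work surface, if the arm or the gripper's body presses on something with over 40 N, if the wrist force passes 120 N, or if a joint passes its speed limit or range.

## Robot

A 7-joint arm with a two-finger parallel gripper is mounted at the origin on the work surface. World frame = base frame: x ahead of the robot, y to its left, z up, the work surface at z = 0. Lengths are in m, angles in degrees, forces in N, time in s.
With the tool pointing down it reaches from about 0.425 to 0.95 m from the base axis. Payload 4.7 kg.
Tool frame: the origin (TCP) lies at the very end of the fingers, on their centre line; the grasp point (between the pads) lies 19 mm behind it; z points along the fingers, y is the line along which they close (so a half turn about z gives the same grasp; the last joint's range is limited). The gripper opens to 87 mm and grips with 3 to 60 N. Pads are 19 mm wide; open, the fingers measure 117 mm over their backs; the gripper's body (75 mm by 190 mm) begins 51 mm behind the grasp point.
Start: joints at [-70.411, 26.849, -2.785, 87.806, 1.381, 65.374, -4.715], TCP at [0.245, 0.629, 0.223] pointing down, gripper open.
Joint ranges: [-148.3, 148.3], [-19.14, 114.17], [-79.39, 73.82], [5.75, 140.21], [-59.74, 239.74], [12.07, 113.84], [-152.46, 152.46]. Speed limits (degrees/s): [147.25, 147.25, 180, 180, 180, 180, 180].

## Interface

Orientations are given as [roll, pitch, yaw] about the fixed x, y, z axes, in that order (R = Rz(yaw) Ry(pitch) Rx(roll)).
In Python, from workcell import state, read_camera, calibration, sign_off, find_in, cut_out gives the robot as it stands. The module is installed in compiled form; this text tells all that it offers.
- The arm moves only by the tool servo_tool, never from a script. Its argument "targets" is a list of rows, each an object of numbers: "wx", "wy", "wz": the turn, a rotation vector about the tool's x, y, z scaled (see below); "dx", "dy", "dz": the shift along the tool's x, y, z scaled (see below); "jaw": the closure, from -1 (fully open) to 1 (shut). In form: [{"wx": .., "wy": .., "wz": .., "dx": .., "dy": .., "dz": .., "jaw": ..}, ...]. A call has 1 to 20 rows; each row is the pose to reach, as a shift and turn from the pose commanded when the call began, along the tool's axes at that moment; what a row does not reach only later rows make up. The controller multiplies each number of a shift by 200 mm and each number of a turn by 60 degrees. A row lasts 1/12 s, in which the tool goes at most 41.7 mm and 7.16 degrees, less where a joint would pass 70% of its speed; a pose out of reach is approached as far as the arm can. A call with a number of a shift or a turn outside -1 to 1 is refused whole. A call with a gripper value outside its range is refused whole. The fingers move at their own pace and stop on an object; "squeeze" is the grip in N (left out, the last holds). Time passes only in rows, so rows that repeat a pose let the fingers close. It gives the time, the measured TCP pose, the force, the opening and the grip force at its end, in the units of the state.
- state(): the state, without advancing time (a new reading comes with each control period).
- read_camera(name): name is "side" or "top" or "wrist"; returns (picture, depth): 420x560x3 uint8, red, green, blue; 420x560 float32, m along the optical axis (not along the pixel's ray), 0 where there is no reading.
- calibration(name): a dict with "mtx" (3x3 intrinsics, pixels), "camera_from_world" (4x4, takes a point from world to camera coordinates). Camera axes: x right, y down, z forward; pixel columns grow to the right and rows downward; lengths in m; the calibration is good to about 2 mm. A picture is of the moment at which its call begins: read the wrist's pose just before it. calibration takes no time and is no camera call; for the wrist camera it gives the pose at the moment of the call.
- sign_off(): hands the job in; it is judged then, once.
Trained networks look in the newest picture that a camera, given by its name, has taken for a name from the list of things; names that differ only in an ending like _2 or _b are one class to them, and where a whole thing is asked for, a point or a joint stands for the part that bears it (a point fixed in the world has none). Each returns a list of dicts, best first, with "confidence" (0 to 1); they miss things now and then, are a little off and sometimes report something else, mostly with a low value. They report only what shows in the picture. A call takes as long as a camera call.
- find_in(camera, thing): "at" ([x, y, z] in m, in world coordinates, good to about 4 mm: the middle of the surface that is visible of it).
- cut_out(camera, thing): "region" (420x560 bool, what is visible of it).
The state is a dict: "time_s": time; "q": joint angles; "qd": joint speeds; "joint_torque": joint torques, N m; "tool_pos": TCP position; "tcp_rot": TCP orientation; "ft_force": force on the tool from outside, world axes, zero at the start; "ft_torque": the same for the moment, N m; "finger_gap": finger opening in m; "grip_force": force on a finger pad.
Only numpy, scipy, OpenCV 4.12 (cv2) and the standard library are available. Lean on these libraries where they do the work, as an engineer would, in place of code of your own. Each camera call takes 0.05 s, during which the arm holds its last target. There are 200 camera calls.

## Working session

There is one attempt and no reset: what is moved stays moved. The work goes in short steps, Python scripts to look and compute and a tool call to move; the robot and the scene stay as the last step left them, time stands still between calls to the robot, and variables do not carry over. Pictures are saved under pics/ and viewed, at most 10 in all, crops included, and the job is handed in when it is done.

Besides the shell and the picture viewer there is one more tool, called after "Emit:" by a JSON object that holds its "method" and its "body", one argument or row to a line. servo_tool: Moves the arm, as the interface text tells. Shifts and turns lie within -1 to 1; 1 stands for 200 mm of shift or 60 degrees of turn. Its arguments: {"type":"object","properties":{"targets":{"type":"array","items":{"type":"object","properties":{"wx":{"type":"number","minimum":-1,"maximum":1},"wy":{"type":"number","minimum":-1,"maximum":1},"wz":{"type":"number","minimum":-1,"maximum":1},"dx":{"type":"number","minimum":-1,"maximum":1},"dy":{"type":"number","minimum":-1,"maximum":1},"dz":{"type":"number","minimum":-1,"maximum":1},"jaw":{"type":"number"}}}},"squeeze":{"type":"number"}},"required":["targets"]}

```bash
mkdir -p pics; cat > h.py <<'E'
import numpy as np, cv2
from workcell import *
def pts(cam, reg=None):
    rgb,d=read_camera(cam); c=calibration(cam)
    return rgb,d,c
def world(d,c,reg):
    v,u=np.nonzero(reg&(d>0)); z=d[v,u]
    p=np.linalg.inv(c["mtx"])@np.vstack([u,v,np.ones_like(u)])*z
    T=np.linalg.inv(c["camera_from_world"]); return (T[:3,:3]@p).T+T[:3,3]
E
python3 - <<'E'
from h import *
s=state(); print(s)
for cam in ["top","side"]:
    rgb,d,c=pts(cam); cv2.imwrite(f"pics/{cam}0.png",rgb[:,:,::-1])
    for n in ["tin","inner_knob","outer_collar","outer_lid"]+(["mug","pen_pot","succulent","stapler","tape","teaspoon","honey"] if cam=="top" else []):
        print(cam,n,[(np.round(r["at"],3).tolist(),round(r["confidence"],2)) for r in find_in(cam,n)[:2]])
E
```

```text
{'time_s': 0.0, 'q': array([-70.41299874,  26.89686664,  -2.7847248 ,  87.87451098,
         1.38106289,  65.37389925,  -4.7146064 ]), 'qd': array([-0.04905027, -0.03358117, -0.04745869,  0.00482946,  0.01710511,
        0.05863777,  0.03109387]), 'joint_torque': array([ 8.58327007e-05, -5.07988572e+01, -8.04813020e-02, -2.36155593e+01,
       -6.13622018e-02,  3.79068428e-02,  1.54877121e-04]), 'tool_pos': array([0.24433627, 0.62857925, 0.2214988 ]), 'tcp_rot': array([-1.79888366e+02,  4.11904336e-03,  1.58760301e+02]), 'ft_force': array([-0.65851708, -0.72156432, -0.60054786]), 'ft_torque': array([0.02351079, 0.03582397, 0.03986099]), 'grip_force': 0.0, 'finger_gap': 0.08726185155880006}
top tin [([0.491, -0.215, 0.046], 0.97)]
top inner_knob [([0.596, 0.236, 0.048], 0.49)]
top outer_collar [([0.594, 0.231, 0.023], 0.71), ([0.596, 0.234, 0.046], 0.36)]
top outer_lid [([0.596, 0.231, 0.022], 0.75)]
top mug [([0.77, 0.007, 0.024], 0.56)]
top pen_pot [([0.76, -0.233, 0.052], 0.55)]
top succulent [([0.753, 0.215, 0.086], 0.76)]
top stapler [([0.422, 0.414, 0.043], 0.86)]
top tape [([0.462, -0.418, 0.017], 0.56), ([0.765, 0.009, 0.022], 0.52)]
top teaspoon [([0.496, 0.007, 0.016], 0.6)]
top honey []
side tin [([0.488, -0.24, 0.054], 0.61)]
side inner_knob []
side outer_collar [([0.594, 0.216, 0.023], 0.73), ([0.596, 0.232, 0.06], 0.57)]
side outer_lid [([0.586, 0.216, 0.022], 0.83)]
```

View pics/top0.png

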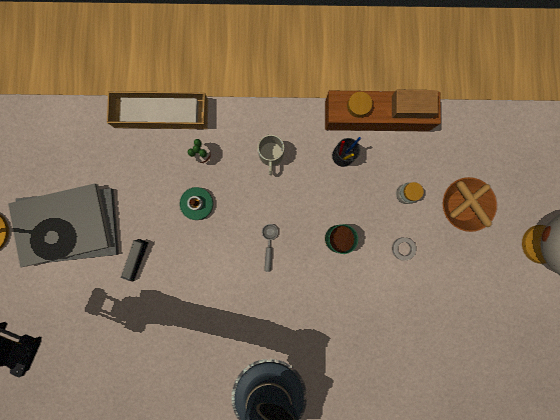

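View pics/side0.png

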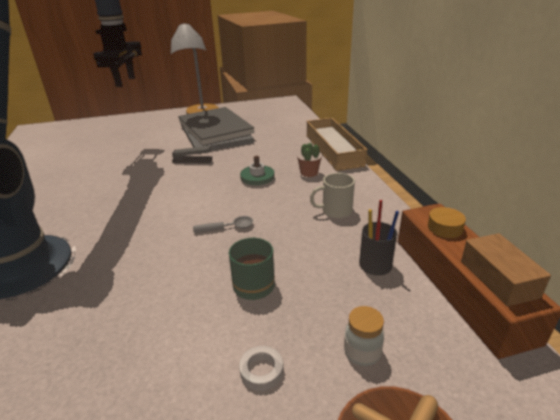

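Top view: the lid pair is at about (197,203), the tin at (342,238), and the path between them has only the low teaspoon at (269,245). Side view agrees: lids at (257,172), tin at (252,268). Moving over the lids.

Emit:
{"method": "servo_tool", "body": {
  "targets": [
    {"dx": -0.785, "dy": -0.4},
    {"dx": -0.785, "dy": -0.4},
    {"dx": -0.785, "dy": -0.4},
    {"dx": -0.785, "dy": -0.4},
    {"dx": -0.785, "dy": -0.4}
  ]
}}

```text
invalid input at $.targets[0]: expected keys wx, wy, wz, dx, dy, dz, jaw
```

Emit:
{"method": "servo_tool", "body": {
  "targets": [
    {"dx": -0.785, "dy": -0.4},
    {"dx": -0.785, "dy": -0.4},
    {"dx": -0.785, "dy": -0.4},
    {"dx": -0.785, "dy": -0.4},
    {"dx": -0.785, "dy": -0.4}
  ]
}}

```text
invalid input at $.targets[0]: expected keys wx, wy, wz, dx, dy, dz, jaw
```

Emit:
{"method": "servo_tool", "body": {
  "targets": [
    {"dx": -0.785, "dy": -0.4},
    {"dx": -0.785, "dy": -0.4},
    {"dx": -0.785, "dy": -0.4},
    {"dx": -0.785, "dy": -0.4},
    {"dx": -0.785, "dy": -0.4},
    {"dx": -0.785, "dy": -0.4},
    {"dx": -0.785, "dy": -0.4}
  ]
}}

```text
invalid input at $.targets[0]: expected keys wx, wy, wz, dx, dy, dz, jaw
```

```bash
cat >> h.py <<'E'
from scipy.spatial.transform import Rotation as Ro
def go(target):
    s=state(); R=Ro.from_euler("xyz",s["tcp_rot"],degrees=True)
    print("tcp",np.round(s["tool_pos"],4),np.round(s["tcp_rot"],2),"t",round(s["time_s"],2),"F",np.round(s["ft_force"],1),"gap",round(s["finger_gap"],4),round(s["grip_force"],1))
    print("units",np.round(R.inv().apply(np.array(target)-s["tool_pos"])/.2,3))
def circ(p):
    "least-squares circle through xy"
    A=np.c_[2*p[:,:2],np.ones(len(p))]; x=np.linalg.lstsq(A,(p[:,:2]**2).sum(1),rcond=None)[0]
    return x[:2],np.sqrt(x[2]+x[0]**2+x[1]**2)
E
python3 - <<'E'
from h import *
go([.596,.234,.2])
for cam in ["wrist","top"]:
    rgb,d,c=pts(cam); cv2.imwrite(f"pics/{cam}1.png",rgb[:,:,::-1])
    for n in ["inner_knob","outer_collar","outer_lid"]+(["tin"] if cam=="top" else []):
        print(cam,n,[(np.round(r["at"],3).tolist(),round(r["confidence"],2)) for r in find_in(cam,n)[:2]])
    P=world(d,c,d>0)
    print(cam, "desk z", np.median(P[(P[:,2]<.02)&(P[:,2]>-.02),2]))
    for nm,x,y,lo,hi in [("knobtop",.596,.234,.066,.085),("collartop",.596,.234,.040,.0495),("disc",.596,.234,.016,.026),("rim",.491,-.220,.084,.1)]:
        q=P[(np.hypot(P[:,0]-x,P[:,1]-y)<.06)&(P[:,2]>lo)&(P[:,2]<hi)]
        if len(q)>5: print(nm,len(q),q.mean(0).round(4),((q.min(0)+q.max(0))/2).round(4),np.ptp(q,0).round(3))
E
```

```text
tcp [0.2446 0.6292 0.2226] [179.99  -0.   158.75] t 0.85 F [-0.3 -0.6 -0.1] gap 0.087 0.0
units [-2.354 -1.205  0.113]
wrist inner_knob []
wrist outer_collar []
wrist outer_lid []
wrist desk z -0.0001111231906181509
top inner_knob [([0.594, 0.234, 0.046], 0.38)]
top outer_collar [([0.594, 0.229, 0.024], 0.6)]
top outer_lid [([0.596, 0.23, 0.022], 0.75), ([0.754, 0.214, 0.087], 0.42)]
top tin [([0.49, -0.216, 0.047], 0.84), ([0.492, 0.006, 0.016], 0.48)]
top desk z -0.0002793145477071324
knobtop 29 [0.5977 0.2364 0.0735] [0.5978 0.2356 0.0724] [0.015 0.016 0.009]
collartop 79 [0.5967 0.2362 0.0453] [0.5971 0.236  0.0446] [0.04  0.041 0.009]
disc 683 [0.5963 0.2351 0.0217] [0.5979 0.236  0.021 ] [0.101 0.101 0.01 ]
rim 107 [ 0.4911 -0.2141  0.0891] [ 0.4916 -0.2145  0.0892] [0.085 0.086 0.01 ]
```

View pics/wrist1.png

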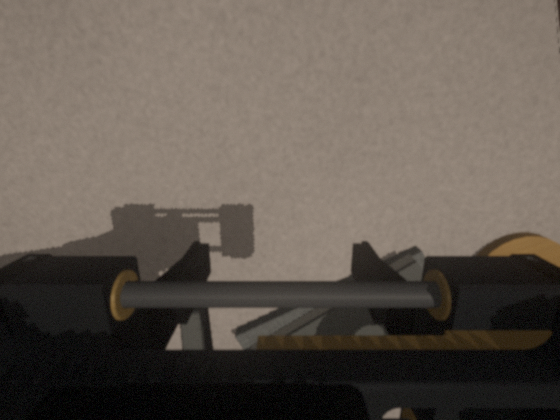

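The wrist view shows only bare desk and the fingers at (200,260) and (365,260), because the move was refused. Every key is required, so I'm resending it in full.

Emit:
{"method": "servo_tool", "body": {
  "targets": [
    {"wx": 0, "wy": 0, "wz": 0, "dx": -0.79, "dy": -0.4, "dz": 0, "jaw": -1},
    {"wx": 0, "wy": 0, "wz": 0, "dx": -0.79, "dy": -0.4, "dz": 0, "jaw": -1},
    {"wx": 0, "wy": 0, "wz": 0, "dx": -0.79, "dy": -0.4, "dz": 0, "jaw": -1},
    {"wx": 0, "wy": 0, "wz": 0, "dx": -0.79, "dy": -0.4, "dz": 0, "jaw": -1},
    {"wx": 0, "wy": 0, "wz": 0, "dx": -0.79, "dy": -0.4, "dz": 0, "jaw": -1},
    {"wx": 0, "wy": 0, "wz": 0, "dx": -0.79, "dy": -0.4, "dz": 0, "jaw": -1}
  ]
}}

```text
time_s: 1.8
tool_pos: [0.3673, 0.4933, 0.2229]
tcp_rot: [-180.0, 0.1, 158.3]
ft_force: [-0.3, -0.3, 0.4]
finger_gap: 0.0872
grip_force: 0.0
```

Emit:
{"method": "servo_tool", "body": {
  "targets": [
    {"wx": 0, "wy": 0, "wz": 0, "dx": -0.79, "dy": -0.4, "dz": 0, "jaw": -1},
    {"wx": 0, "wy": 0, "wz": 0, "dx": -0.79, "dy": -0.4, "dz": 0, "jaw": -1},
    {"wx": 0, "wy": 0, "wz": 0, "dx": -0.79, "dy": -0.4, "dz": 0, "jaw": -1},
    {"wx": 0, "wy": 0, "wz": 0, "dx": -0.79, "dy": -0.4, "dz": 0, "jaw": -1},
    {"wx": 0, "wy": 0, "wz": 0, "dx": -0.79, "dy": -0.4, "dz": 0, "jaw": -1},
    {"wx": 0, "wy": 0, "wz": 0, "dx": -0.79, "dy": -0.4, "dz": 0, "jaw": -1}
  ]
}}

```text
time_s: 2.3
tool_pos: [0.4839, 0.3625, 0.2227]
tcp_rot: [-180.0, 0.1, 158.4]
ft_force: [-0.6, 0.1, -0.3]
finger_gap: 0.0872
grip_force: 0.0
```

Emit:
{"method": "servo_tool", "body": {
  "targets": [
    {"wx": 0, "wy": 0, "wz": 0, "dx": -0.78, "dy": -0.39, "dz": 0, "jaw": -1},
    {"wx": 0, "wy": 0, "wz": 0, "dx": -0.78, "dy": -0.39, "dz": 0, "jaw": -1},
    {"wx": 0, "wy": 0, "wz": 0, "dx": -0.78, "dy": -0.39, "dz": 0, "jaw": -1},
    {"wx": 0, "wy": 0, "wz": 0, "dx": -0.78, "dy": -0.39, "dz": 0, "jaw": -1},
    {"wx": 0, "wy": 0, "wz": 0, "dx": -0.78, "dy": -0.39, "dz": 0, "jaw": -1},
    {"wx": 0, "wy": 0, "wz": 0, "dx": -0.78, "dy": -0.39, "dz": 0, "jaw": -1},
    {"wx": 0, "wy": 0, "wz": 0, "dx": -0.78, "dy": -0.39, "dz": 0, "jaw": -1},
    {"wx": 0, "wy": 0, "wz": 0, "dx": -0.78, "dy": -0.39, "dz": 0, "jaw": -1}
  ]
}}

```text
time_s: 2.97
tool_pos: [0.5965, 0.24, 0.2223]
tcp_rot: [179.9, -0.1, 159.0]
ft_force: [-0.0, 0.0, 0.0]
finger_gap: 0.0873
grip_force: 0.0
```

```bash
python3 - <<'E'
from h import *
go([.5975,.236,.1]); print(state()["q"].round(1))
rgb,d,c=pts("wrist"); cv2.imwrite("pics/wrist2.png",rgb[:,:,::-1])
P=world(d,c,d>0); print("desk z", np.median(P[(P[:,2]<.012)&(P[:,2]>-.02),2]))
for nm,lo,hi in [("knobtop",.070,.078),("collartop",.043,.0495),("disc",.018,.026)]:
    q=P[(np.hypot(P[:,0]-.597,P[:,1]-.236)<.06)&(P[:,2]>lo)&(P[:,2]<hi)]
    if len(q)>5: print(nm,len(q),q.mean(0).round(4),((q.min(0)+q.max(0))/2).round(4),np.ptp(q,0).round(3))
E
```

```text
tcp [0.5965 0.24   0.2223] [ 1.7993e+02 -1.1000e-01  1.5903e+02] t 2.97 F [-0.  0.  0.] gap 0.0873 0.0
units [-0.013 -0.018  0.611]
[-30.1  23.8   6.1  92.9  -2.9  63.5  45.9]
desk z -1.1515972874576175e-05
knobtop 192 [0.5964 0.2359 0.0737] [0.5966 0.2359 0.0731] [0.017 0.017 0.005]
collartop 482 [0.5955 0.2358 0.0456] [0.5964 0.2354 0.0461] [0.043 0.043 0.006]
disc 4077 [0.5938 0.2365 0.0219] [0.5967 0.2355 0.022 ] [0.103 0.103 0.008]
```

View pics/wrist2.png

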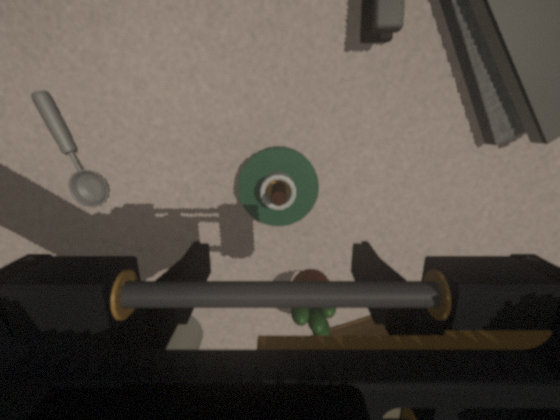

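The wrist view shows the lid pair at (278,188) with the knob centred in the collar, and nothing is between the fingers. The knob is at (0.5966, 0.2357). Descending.

Emit:
{"method": "servo_tool", "body": {
  "targets": [
    {"wx": 0, "wy": 0, "wz": 0, "dx": -0.008, "dy": -0.02, "dz": 0.2, "jaw": -1},
    {"wx": 0, "wy": 0, "wz": 0, "dx": -0.008, "dy": -0.02, "dz": 0.4, "jaw": -1},
    {"wx": 0, "wy": 0, "wz": 0, "dx": -0.008, "dy": -0.02, "dz": 0.55, "jaw": -1},
    {"wx": 0, "wy": 0, "wz": 0, "dx": -0.008, "dy": -0.02, "dz": 0.61, "jaw": -1},
    {"wx": 0, "wy": 0, "wz": 0, "dx": -0.008, "dy": -0.02, "dz": 0.61, "jaw": -1},
    {"wx": 0, "wy": 0, "wz": 0, "dx": -0.008, "dy": -0.02, "dz": 0.61, "jaw": -1},
    {"wx": 0, "wy": 0, "wz": 0, "dx": -0.008, "dy": -0.02, "dz": 0.61, "jaw": -1}
  ]
}}

```text
time_s: 3.6
tool_pos: [0.5996, 0.2334, 0.1029]
tcp_rot: [179.8, 0.2, 158.8]
ft_force: [-0.1, 0.4, 0.6]
finger_gap: 0.087
grip_force: 0.0
```

```bash
python3 - <<'E'
from h import *
go([.5966,.2357,.050])
E
```

```text
tcp [0.5996 0.2334 0.1029] [1.7981e+02 1.6000e-01 1.5881e+02] t 3.6 F [-0.1  0.4  0.6] gap 0.087 0.0
units [0.019 0.004 0.264]
```

Emit:
{"method": "servo_tool", "body": {
  "targets": [
    {"wx": 0, "wy": 0, "wz": 0, "dx": 0.015, "dy": 0.004, "dz": 0.1, "jaw": -1},
    {"wx": 0, "wy": 0, "wz": 0, "dx": 0.015, "dy": 0.004, "dz": 0.2, "jaw": -1},
    {"wx": 0, "wy": 0, "wz": 0, "dx": 0.015, "dy": 0.004, "dz": 0.26, "jaw": -1},
    {"wx": 0, "wy": 0, "wz": 0, "dx": 0.015, "dy": 0.004, "dz": 0.26, "jaw": -1},
    {"wx": 0, "wy": 0, "wz": 0, "dx": 0.015, "dy": 0.004, "dz": 0.26, "jaw": -1},
    {"wx": 0, "wy": 0, "wz": 0, "dx": 0.015, "dy": 0.004, "dz": 0.26, "jaw": -1}
  ]
}}

```text
time_s: 4.1
tool_pos: [0.597, 0.2342, 0.0502]
tcp_rot: [179.9, 0.1, 158.7]
ft_force: [0.8, -0.4, 0.5]
finger_gap: 0.087
grip_force: 0.0
```

```bash
python3 - <<'E'
from h import *
go([.5966,.2357,.050])
rgb,d,c=pts("wrist"); cv2.imwrite("pics/wrist3.png",rgb[:,:,::-1]); go([.5966,.2357,.050])
E
```

```text
tcp [0.597  0.2342 0.0502] [1.7988e+02 1.1000e-01 1.5874e+02] t 4.1 F [ 0.8 -0.4  0.5] gap 0.087 0.0
units [0.005 0.006 0.001]
tcp [0.597  0.2343 0.0502] [1.7987e+02 1.2000e-01 1.5875e+02] t 4.15 F [-1.   0.   0.3] gap 0.0871 0.0
units [0.005 0.006 0.001]
```

View pics/wrist3.png

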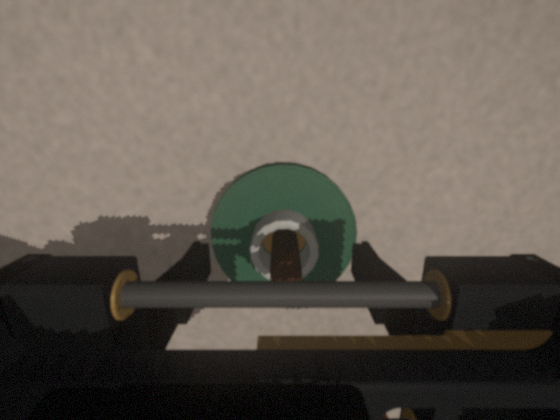

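The knob stands at (286,250), midway between the fingertips at (200,260) and (362,260). Closing.

Emit:
{"method": "servo_tool", "body": {
  "targets": [
    {"wx": 0, "wy": 0, "wz": 0, "dx": 0.004, "dy": 0.005, "dz": 0, "jaw": 1},
    {"wx": 0, "wy": 0, "wz": 0, "dx": 0.004, "dy": 0.005, "dz": 0, "jaw": 1},
    {"wx": 0, "wy": 0, "wz": 0, "dx": 0.004, "dy": 0.005, "dz": 0, "jaw": 1},
    {"wx": 0, "wy": 0, "wz": 0, "dx": 0.004, "dy": 0.005, "dz": 0, "jaw": 1},
    {"wx": 0, "wy": 0, "wz": 0, "dx": 0.004, "dy": 0.005, "dz": 0, "jaw": 1},
    {"wx": 0, "wy": 0, "wz": 0, "dx": 0.004, "dy": 0.005, "dz": 0, "jaw": 1},
    {"wx": 0, "wy": 0, "wz": 0, "dx": 0.004, "dy": 0.005, "dz": 0, "jaw": 1},
    {"wx": 0, "wy": 0, "wz": 0, "dx": 0.004, "dy": 0.005, "dz": 0, "jaw": 1},
    {"wx": 0, "wy": 0, "wz": 0, "dx": 0.004, "dy": 0.005, "dz": 0, "jaw": 1},
    {"wx": 0, "wy": 0, "wz": 0, "dx": 0.004, "dy": 0.005, "dz": 0, "jaw": 1},
    {"wx": 0, "wy": 0, "wz": 0, "dx": 0.004, "dy": 0.005, "dz": 0, "jaw": 1},
    {"wx": 0, "wy": 0, "wz": 0, "dx": 0.004, "dy": 0.005, "dz": 0, "jaw": 1}
  ],
  "squeeze": 35
}}

```text
time_s: 5.15
tool_pos: [0.5956, 0.2356, 0.0486]
tcp_rot: [179.9, 0.0, 158.8]
ft_force: [-0.0, 0.9, 0.1]
finger_gap: 0.0168
grip_force: 35.0
```

Gripped (gap 17 mm). Lifting smoothly.

Emit:
{"method": "servo_tool", "body": {
  "targets": [
    {"wx": 0, "wy": 0, "wz": 0, "dx": 0, "dy": 0, "dz": -0.03, "jaw": 1},
    {"wx": 0, "wy": 0, "wz": 0, "dx": 0, "dy": 0, "dz": -0.08, "jaw": 1},
    {"wx": 0, "wy": 0, "wz": 0, "dx": 0, "dy": 0, "dz": -0.16, "jaw": 1},
    {"wx": 0, "wy": 0, "wz": 0, "dx": 0, "dy": 0, "dz": -0.25, "jaw": 1},
    {"wx": 0, "wy": 0, "wz": 0, "dx": 0, "dy": 0, "dz": -0.35, "jaw": 1},
    {"wx": 0, "wy": 0, "wz": 0, "dx": 0, "dy": 0, "dz": -0.45, "jaw": 1},
    {"wx": 0, "wy": 0, "wz": 0, "dx": 0, "dy": 0, "dz": -0.55, "jaw": 1},
    {"wx": 0, "wy": 0, "wz": 0, "dx": 0, "dy": 0, "dz": -0.63, "jaw": 1},
    {"wx": 0, "wy": 0, "wz": 0, "dx": 0, "dy": 0, "dz": -0.68, "jaw": 1},
    {"wx": 0, "wy": 0, "wz": 0, "dx": 0, "dy": 0, "dz": -0.7, "jaw": 1},
    {"wx": 0, "wy": 0, "wz": 0, "dx": 0, "dy": 0, "dz": -0.7, "jaw": 1},
    {"wx": 0, "wy": 0, "wz": 0, "dx": 0, "dy": 0, "dz": -0.7, "jaw": 1}
  ]
}}

```text
time_s: 6.15
tool_pos: [0.5948, 0.2348, 0.1878]
tcp_rot: [-179.9, -0.1, 158.8]
ft_force: [-1.0, -0.5, -3.1]
finger_gap: 0.0168
grip_force: 35.0
```

```bash
python3 - <<'E'
from h import *
go([.4915,-.2145,.188])
E
```

```text
tcp [0.5948 0.2348 0.1878] [-1.7994e+02 -6.0000e-02  1.5875e+02] t 6.15 F [-1.  -0.5 -3.1] gap 0.0168 35.0
units [-3.330e-01 -2.281e+00  1.000e-03]
```

Emit:
{"method": "servo_tool", "body": {
  "targets": [
    {"wx": 0, "wy": 0, "wz": 0, "dx": -0.005, "dy": -0.03, "dz": 0, "jaw": 1},
    {"wx": 0, "wy": 0, "wz": 0, "dx": -0.014, "dy": -0.1, "dz": 0, "jaw": 1},
    {"wx": 0, "wy": 0, "wz": 0, "dx": -0.03, "dy": -0.2, "dz": 0, "jaw": 1},
    {"wx": 0, "wy": 0, "wz": 0, "dx": -0.048, "dy": -0.33, "dz": 0, "jaw": 1},
    {"wx": 0, "wy": 0, "wz": 0, "dx": -0.067, "dy": -0.46, "dz": 0, "jaw": 1},
    {"wx": 0, "wy": 0, "wz": 0, "dx": -0.088, "dy": -0.6, "dz": 0, "jaw": 1},
    {"wx": 0, "wy": 0, "wz": 0, "dx": -0.111, "dy": -0.76, "dz": 0, "jaw": 1}
  ]
}}

```text
time_s: 6.73
tool_pos: [0.5597, 0.0834, 0.1877]
tcp_rot: [-180.0, -0.1, 158.8]
ft_force: [0.5, -0.6, -3.6]
finger_gap: 0.0173
grip_force: 35.0
```

Emit:
{"method": "servo_tool", "body": {
  "targets": [
    {"wx": 0, "wy": 0, "wz": 0, "dx": -0.022, "dy": -0.15, "dz": 0, "jaw": 1},
    {"wx": 0, "wy": 0, "wz": 0, "dx": -0.044, "dy": -0.3, "dz": 0, "jaw": 1},
    {"wx": 0, "wy": 0, "wz": 0, "dx": -0.066, "dy": -0.45, "dz": 0, "jaw": 1},
    {"wx": 0, "wy": 0, "wz": 0, "dx": -0.088, "dy": -0.6, "dz": 0, "jaw": 1},
    {"wx": 0, "wy": 0, "wz": 0, "dx": -0.111, "dy": -0.76, "dz": 0, "jaw": 1}
  ]
}}

```text
time_s: 7.15
tool_pos: [0.5248, -0.0667, 0.1879]
tcp_rot: [-180.0, -0.1, 158.7]
ft_force: [0.9, -0.0, -3.1]
finger_gap: 0.017
grip_force: 35.0
```

Emit:
{"method": "servo_tool", "body": {
  "targets": [
    {"wx": 0, "wy": 0, "wz": 0, "dx": -0.022, "dy": -0.15, "dz": 0, "jaw": 1},
    {"wx": 0, "wy": 0, "wz": 0, "dx": -0.044, "dy": -0.3, "dz": 0, "jaw": 1},
    {"wx": 0, "wy": 0, "wz": 0, "dx": -0.066, "dy": -0.45, "dz": 0, "jaw": 1},
    {"wx": 0, "wy": 0, "wz": 0, "dx": -0.085, "dy": -0.57, "dz": 0, "jaw": 1},
    {"wx": 0, "wy": 0, "wz": 0, "dx": -0.1, "dy": -0.67, "dz": 0, "jaw": 1},
    {"wx": 0, "wy": 0, "wz": 0, "dx": -0.107, "dy": -0.73, "dz": 0, "jaw": 1},
    {"wx": 0, "wy": 0, "wz": 0, "dx": -0.11, "dy": -0.755, "dz": 0, "jaw": 1},
    {"wx": 0, "wy": 0, "wz": 0, "dx": -0.111, "dy": -0.76, "dz": 0, "jaw": 1},
    {"wx": 0, "wy": 0, "wz": 0, "dx": -0.111, "dy": -0.76, "dz": 0, "jaw": 1},
    {"wx": 0, "wy": 0, "wz": 0, "dx": -0.111, "dy": -0.76, "dz": 0, "jaw": 1}
  ]
}}

```text
time_s: 7.98
tool_pos: [0.4923, -0.2129, 0.1882]
tcp_rot: [180.0, -0.0, 158.8]
ft_force: [0.2, -0.3, -3.0]
finger_gap: 0.017
grip_force: 35.0
```

```bash
python3 - <<'E'
from h import *
go([.4915,-.2145,.188])
for cam in ["wrist","side","top"]:
    rgb,d,c=pts(cam); cv2.imwrite(f"pics/{cam}4.png",rgb[:,:,::-1])
    P=world(d,c,d>0)
    for nm,lo,hi in [("rim",.086,.094),("disc",.158,.166),("collartop",.182,.19)]:
        q=P[(np.hypot(P[:,0]-.4915,P[:,1]+.2145)<.06)&(P[:,2]>lo)&(P[:,2]<hi)]
        if len(q)>20: print(cam,nm,len(q),((q.min(0)+q.max(0))/2).round(4),np.ptp(q,0).round(3),circ(q), np.linalg.lstsq(np.c_[q[:,:2]-q[:,:2].mean(0),np.ones(len(q))],q[:,2],rcond=None)[0].round(3))
a=cv2.imread("pics/wrist4.png"); b=cv2.imread("pics/side4.png"); cv2.imwrite("pics/ws4.png",np.hstack([a[100:,80:480],b[100:,80:480]]))
E
```

```text
tcp [ 0.4923 -0.2129  0.1882] [ 1.7996e+02 -4.0000e-02  1.5884e+02] t 7.98 F [ 0.2 -0.3 -3. ] gap 0.017 35.0
units [ 0.001 -0.009  0.001]
wrist rim 95 [ 0.4546 -0.2019  0.0888] [0.016 0.041 0.005] (array([ 0.48990214, -0.21477015]), np.float64(0.04249569534365607)) [-0.034 -0.002  0.089]
wrist disc 8594 [ 0.4806 -0.214   0.162 ] [0.08  0.103 0.008] (array([ 0.48589338, -0.21189555]), np.float64(0.03607011908017018)) [0.002 0.005 0.162]
wrist collartop 892 [ 0.4851 -0.2139  0.186 ] [0.029 0.042 0.008] (array([ 0.48590802, -0.21260815]), np.float64(0.01391282740899358)) [ 0.059 -0.014  0.185]
side rim 177 [ 0.491  -0.2187  0.0887] [0.087 0.082 0.005] (array([ 0.49106132, -0.2153088 ]), np.float64(0.04220109806026394)) [-0.002  0.     0.089]
side disc 1041 [ 0.4934 -0.2175  0.1619] [0.103 0.1   0.008] (array([ 0.49334751, -0.215328  ]), np.float64(0.040000780993034266)) [0.002 0.011 0.161]
side collartop 132 [ 0.4932 -0.2178  0.186 ] [0.043 0.038 0.008] (array([ 0.49319165, -0.21513647]), np.float64(0.018484288351551196)) [-0.001  0.015  0.185]
top disc 222 [ 0.4924 -0.2035  0.1619] [0.102 0.078 0.008] (array([ 0.4909387 , -0.21330407]), np.float64(0.04229802460792026)) [ 0.007 -0.001  0.162]
```

View pics/ws4.png

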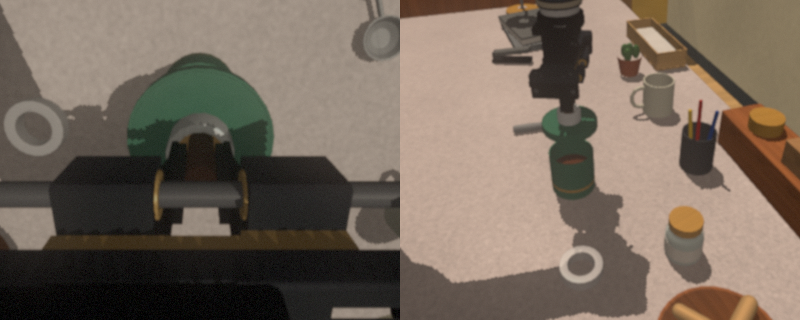

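The pair hangs level over the tin: collar at (570,115) and tin at (572,165) in the right half. The depth fits put the lids 2.2 mm too far in +x. Correcting that and lowering to just above seating.

Emit:
{"method": "servo_tool", "body": {
  "targets": [
    {"wx": 0, "wy": 0, "wz": 0, "dx": 0.01, "dy": -0.006, "dz": 0.0, "jaw": 1},
    {"wx": 0, "wy": 0, "wz": 0, "dx": 0.01, "dy": -0.006, "dz": 0.04, "jaw": 1},
    {"wx": 0, "wy": 0, "wz": 0, "dx": 0.01, "dy": -0.006, "dz": 0.09, "jaw": 1},
    {"wx": 0, "wy": 0, "wz": 0, "dx": 0.01, "dy": -0.006, "dz": 0.14, "jaw": 1},
    {"wx": 0, "wy": 0, "wz": 0, "dx": 0.01, "dy": -0.006, "dz": 0.18, "jaw": 1},
    {"wx": 0, "wy": 0, "wz": 0, "dx": 0.01, "dy": -0.006, "dz": 0.21, "jaw": 1},
    {"wx": 0, "wy": 0, "wz": 0, "dx": 0.01, "dy": -0.006, "dz": 0.22, "jaw": 1},
    {"wx": 0, "wy": 0, "wz": 0, "dx": 0.01, "dy": -0.006, "dz": 0.22, "jaw": 1},
    {"wx": 0, "wy": 0, "wz": 0, "dx": 0.01, "dy": -0.006, "dz": 0.22, "jaw": 1}
  ]
}}

```text
time_s: 8.88
tool_pos: [0.4901, -0.2146, 0.1445]
tcp_rot: [180.0, 0.0, 158.8]
ft_force: [0.7, -0.4, -3.0]
finger_gap: 0.0167
grip_force: 35.0
```

```bash
python3 - <<'E'
from h import *
go([.4903,-.2150,.125])
for cam in ["side","wrist"]:
    rgb,d,c=pts(cam); P=world(d,c,d>0)
    for nm,lo,hi in [("rim",.086,.094),("disc",.113,.122),("collartop",.137,.146)]:
        q=P[(np.hypot(P[:,0]-.4915,P[:,1]+.2145)<.06)&(P[:,2]>lo)&(P[:,2]<hi)]
        if len(q)>20: print(cam,nm,len(q),q.min(0).round(4),q.max(0).round(4),np.median(q[:,2]))
go([.4903,-.2150,.125])
E
```

```text
tcp [ 0.4901 -0.2146  0.1445] [1.8000e+02 1.0000e-02 1.5875e+02] t 8.88 F [ 0.7 -0.4 -3. ] gap 0.0167 35.0
units [-0.002 -0.002  0.097]
side rim 91 [ 0.4499 -0.2586  0.086 ] [ 0.5281 -0.2288  0.0911] 0.08859136117171068
side disc 1062 [ 0.4393 -0.2685  0.113 ] [ 0.5425 -0.1674  0.1219] 0.11742922808079423
side collartop 137 [ 0.4697 -0.2386  0.1371] [ 0.5119 -0.1991  0.1459] 0.14083259586490815
wrist disc 8674 [ 0.4387 -0.2673  0.113 ] [ 0.5182 -0.1645  0.1219] 0.11824893367104948
wrist collartop 942 [ 0.4685 -0.2374  0.137 ] [ 0.4994 -0.1949  0.146 ] 0.14181591435384502
tcp [ 0.4903 -0.2147  0.1449] [1.7999e+02 6.0000e-02 1.5875e+02] t 8.98 F [-0.6 -0.3 -3.1] gap 0.0172 35.0
units [-0.    -0.002  0.1  ]
```

Emit:
{"method": "servo_tool", "body": {
  "targets": [
    {"wx": 0, "wy": 0, "wz": 0, "dx": 0, "dy": 0, "dz": 0.015, "jaw": 1},
    {"wx": 0, "wy": 0, "wz": 0, "dx": 0, "dy": 0, "dz": 0.03, "jaw": 1},
    {"wx": 0, "wy": 0, "wz": 0, "dx": 0, "dy": 0, "dz": 0.045, "jaw": 1},
    {"wx": 0, "wy": 0, "wz": 0, "dx": 0, "dy": 0, "dz": 0.06, "jaw": 1},
    {"wx": 0, "wy": 0, "wz": 0, "dx": 0, "dy": 0, "dz": 0.07, "jaw": 1},
    {"wx": 0, "wy": 0, "wz": 0, "dx": 0, "dy": 0, "dz": 0.08, "jaw": 1},
    {"wx": 0, "wy": 0, "wz": 0, "dx": 0, "dy": 0, "dz": 0.086, "jaw": 1},
    {"wx": 0, "wy": 0, "wz": 0, "dx": 0, "dy": 0, "dz": 0.09, "jaw": 1},
    {"wx": 0, "wy": 0, "wz": 0, "dx": 0, "dy": 0, "dz": 0.09, "jaw": 1},
    {"wx": 0, "wy": 0, "wz": 0, "dx": 0, "dy": 0, "dz": 0.09, "jaw": 1}
  ]
}}

```text
time_s: 9.82
tool_pos: [0.49, -0.2145, 0.1265]
tcp_rot: [180.0, 0.0, 158.8]
ft_force: [0.2, 0.7, -2.8]
finger_gap: 0.0172
grip_force: 35.0
```

Emit:
{"method": "servo_tool", "body": {
  "targets": [
    {"wx": 0, "wy": 0, "wz": 0, "dx": 0, "dy": 0, "dz": 0.004, "jaw": 1},
    {"wx": 0, "wy": 0, "wz": 0, "dx": 0, "dy": 0, "dz": 0.007, "jaw": 1},
    {"wx": 0, "wy": 0, "wz": 0, "dx": 0, "dy": 0, "dz": 0.01, "jaw": 1},
    {"wx": 0, "wy": 0, "wz": 0, "dx": 0, "dy": 0, "dz": 0.01, "jaw": 1},
    {"wx": 0, "wy": 0, "wz": 0, "dx": 0, "dy": 0, "dz": 0.01, "jaw": 1}
  ]
}}

```text
time_s: 10.23
tool_pos: [0.4901, -0.2145, 0.1246]
tcp_rot: [180.0, 0.0, 158.8]
ft_force: [0.5, 0.7, -2.8]
finger_gap: 0.0173
grip_force: 35.0
```

Emit:
{"method": "servo_tool", "body": {
  "targets": [
    {"wx": 0, "wy": 0, "wz": 0, "dx": 0, "dy": 0, "dz": 0.003, "jaw": 1},
    {"wx": 0, "wy": 0, "wz": 0, "dx": 0, "dy": 0, "dz": 0.005, "jaw": 1},
    {"wx": 0, "wy": 0, "wz": 0, "dx": 0, "dy": 0, "dz": 0.005, "jaw": 1},
    {"wx": 0, "wy": 0, "wz": 0, "dx": 0, "dy": 0, "dz": 0.005, "jaw": 1}
  ]
}}

```text
time_s: 10.57
tool_pos: [0.4901, -0.2143, 0.1244]
tcp_rot: [180.0, 0.0, 158.8]
ft_force: [-1.5, 2.6, 5.6]
finger_gap: 0.0173
grip_force: 35.0
```

```bash
python3 - <<'E'
from h import *
go([.4903,-.2150,.1235])
for cam in ["side","wrist"]:
    rgb,d,c=pts(cam); P=world(d,c,d>0)
    for nm,lo,hi in [("disc",.093,.103),("collartop",.118,.126)]:
        q=P[(np.hypot(P[:,0]-.4915,P[:,1]+.2145)<.06)&(P[:,2]>lo)&(P[:,2]<hi)]
        if len(q)>20: print(cam,nm,len(q),q.min(0).round(4),q.max(0).round(4),np.median(q[:,2]))
go([.4903,-.2150,.1235])
E
```

```text
tcp [ 0.4901 -0.2143  0.1244] [1.7997e+02 2.0000e-02 1.5876e+02] t 10.57 F [-1.5  2.6  5.6] gap 0.0173 35.0
units [-0.002 -0.003  0.004]
side disc 1061 [ 0.4394 -0.2678  0.093 ] [ 0.5423 -0.1648  0.103 ] 0.097426908729082
side collartop 120 [ 0.4699 -0.2381  0.1181] [ 0.5125 -0.2023  0.1259] 0.12107398755018708
wrist disc 8715 [ 0.4384 -0.2668  0.093 ] [ 0.5185 -0.1644  0.1029] 0.09779920876227863
wrist collartop 905 [ 0.4684 -0.2364  0.118 ] [ 0.4967 -0.1946  0.126 ] 0.12151176029331756
tcp [ 0.4901 -0.2144  0.1244] [1.7997e+02 2.0000e-02 1.5877e+02] t 10.67 F [-2.3  1.1  5.5] gap 0.0173 35.0
units [-0.002 -0.003  0.004]
```

Contact felt (about 8 N pressing) with the disc top at 98 mm, so the pair is seated. Releasing.

Emit:
{"method": "servo_tool", "body": {
  "targets": [
    {"wx": 0, "wy": 0, "wz": 0, "dx": 0, "dy": 0, "dz": -0.002, "jaw": 1},
    {"wx": 0, "wy": 0, "wz": 0, "dx": 0, "dy": 0, "dz": -0.002, "jaw": -1},
    {"wx": 0, "wy": 0, "wz": 0, "dx": 0, "dy": 0, "dz": -0.002, "jaw": -1},
    {"wx": 0, "wy": 0, "wz": 0, "dx": 0, "dy": 0, "dz": -0.002, "jaw": -1},
    {"wx": 0, "wy": 0, "wz": 0, "dx": 0, "dy": 0, "dz": -0.002, "jaw": -1},
    {"wx": 0, "wy": 0, "wz": 0, "dx": 0, "dy": 0, "dz": -0.002, "jaw": -1},
    {"wx": 0, "wy": 0, "wz": 0, "dx": 0, "dy": 0, "dz": -0.002, "jaw": -1},
    {"wx": 0, "wy": 0, "wz": 0, "dx": 0, "dy": 0, "dz": -0.002, "jaw": -1},
    {"wx": 0, "wy": 0, "wz": 0, "dx": 0, "dy": 0, "dz": -0.002, "jaw": -1},
    {"wx": 0, "wy": 0, "wz": 0, "dx": 0, "dy": 0, "dz": -0.002, "jaw": -1},
    {"wx": 0, "wy": 0, "wz": 0, "dx": 0, "dy": 0, "dz": -0.002, "jaw": -1},
    {"wx": 0, "wy": 0, "wz": 0, "dx": 0, "dy": 0, "dz": -0.002, "jaw": -1}
  ]
}}

```text
time_s: 11.67
tool_pos: [0.49, -0.2145, 0.1239]
tcp_rot: [180.0, -0.0, 158.8]
ft_force: [0.5, -0.2, 0.6]
finger_gap: 0.082
grip_force: 0.0
```

```bash
python3 - <<'E'
from h import *
for cam in ["side","wrist"]:
    rgb,d,c=pts(cam); cv2.imwrite(f"pics/{cam}5.png",rgb[:,:,::-1]); P=world(d,c,d>0)
    for nm,lo,hi in [("rim",.06,.085),("disc",.093,.103),("collartop",.117,.125),("knob",.145,.154)]:
        q=P[(np.hypot(P[:,0]-.4915,P[:,1]+.2145)<(.02 if nm=="knob" else .06))&(P[:,2]>lo)&(P[:,2]<hi)]
        if len(q)>5: print(cam,nm,len(q),q.min(0).round(4),q.max(0).round(4),np.median(q[:,2]),np.linalg.lstsq(np.c_[q[:,:2]-q[:,:2].mean(0),np.ones(len(q))],q[:,2],rcond=None)[0].round(3))
go([.4903,-.2150,.102])
a=cv2.imread("pics/wrist5.png"); b=cv2.imread("pics/side5.png"); cv2.imwrite("pics/ws5.png",np.hstack([a[100:,80:480],cv2.resize(b[170:330,160:360],(400,320))]))
E
```

```text
side rim 278 [ 0.4395 -0.2681  0.0601] [ 0.5383 -0.217   0.0849] 0.06832376660152317 [-0.066 -0.365  0.07 ]
side disc 1015 [ 0.4398 -0.2687  0.093 ] [ 0.5427 -0.1694  0.1028] 0.09743374032449104 [0.003 0.007 0.097]
side collartop 77 [ 0.4634 -0.2613  0.1171] [ 0.5123 -0.2057  0.1248] 0.12075909348128172 [-0.055 -0.002  0.121]
wrist rim 42 [ 0.4383 -0.2378  0.0818] [ 0.4699 -0.1686  0.085 ] 0.08352052477138738 [-0.007  0.004  0.084]
wrist disc 10461 [ 0.4383 -0.2678  0.093 ] [ 0.5343 -0.1645  0.103 ] 0.0977812865349919 [-0.001  0.     0.098]
wrist collartop 1676 [ 0.4611 -0.2577  0.117 ] [ 0.5134 -0.1644  0.125 ] 0.12148720873771429 [ 0.009 -0.001  0.121]
wrist knob 488 [ 0.4813 -0.2234  0.145 ] [ 0.4945 -0.2069  0.1513] 0.14939292738429316 [ 0.207 -0.058  0.149]
tcp [ 0.4899 -0.2145  0.1239] [180.     0.   158.76] t 11.77 F [ 0.6  0.8 -0.1] gap 0.085 0.0
units [-0.003 -0.002  0.11 ]
```

View pics/ws5.png

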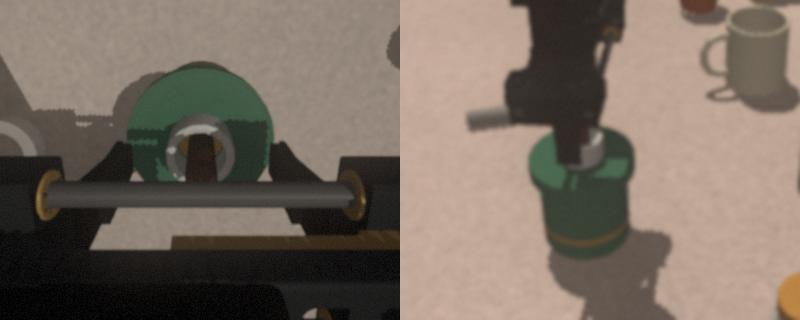

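Released. The lids sit level on the tin, with the knob at (200,160) centred in the collar and the fingers at (120,170) and (285,170) clear on both sides. Going down to the collar.

Emit:
{"method": "servo_tool", "body": {
  "targets": [
    {"wx": 0, "wy": 0, "wz": 0, "dx": 0, "dy": -0.002, "dz": 0.03, "jaw": -1},
    {"wx": 0, "wy": 0, "wz": 0, "dx": 0, "dy": -0.002, "dz": 0.06, "jaw": -1},
    {"wx": 0, "wy": 0, "wz": 0, "dx": 0, "dy": -0.002, "dz": 0.09, "jaw": -1},
    {"wx": 0, "wy": 0, "wz": 0, "dx": 0, "dy": -0.002, "dz": 0.1, "jaw": -1},
    {"wx": 0, "wy": 0, "wz": 0, "dx": 0, "dy": -0.002, "dz": 0.1, "jaw": -1},
    {"wx": 0, "wy": 0, "wz": 0, "dx": 0, "dy": -0.002, "dz": 0.1, "jaw": -1}
  ]
}}

```text
time_s: 12.27
tool_pos: [0.4896, -0.2148, 0.1036]
tcp_rot: [-180.0, -0.0, 158.8]
ft_force: [0.4, 0.0, 0.5]
finger_gap: 0.0866
grip_force: 0.0
```

Emit:
{"method": "servo_tool", "body": {
  "targets": [
    {"wx": 0, "wy": 0, "wz": 0, "dx": 0, "dy": 0, "dz": 0, "jaw": 1},
    {"wx": 0, "wy": 0, "wz": 0, "dx": 0, "dy": 0, "dz": 0, "jaw": 1},
    {"wx": 0, "wy": 0, "wz": 0, "dx": 0, "dy": 0, "dz": 0, "jaw": 1},
    {"wx": 0, "wy": 0, "wz": 0, "dx": 0, "dy": 0, "dz": 0, "jaw": 1},
    {"wx": 0, "wy": 0, "wz": 0, "dx": 0, "dy": 0, "dz": 0, "jaw": 1},
    {"wx": 0, "wy": 0, "wz": 0, "dx": 0, "dy": 0, "dz": 0, "jaw": 1},
    {"wx": 0, "wy": 0, "wz": 0, "dx": 0, "dy": 0, "dz": 0, "jaw": 1},
    {"wx": 0, "wy": 0, "wz": 0, "dx": 0, "dy": 0, "dz": 0, "jaw": 1}
  ],
  "squeeze": 25
}}

```text
time_s: 12.93
tool_pos: [0.4898, -0.2148, 0.1039]
tcp_rot: [180.0, 0.0, 158.8]
ft_force: [-0.2, 0.2, -0.7]
finger_gap: 0.0433
grip_force: 25.0
```

Gripping the collar (gap 43 mm, 25 N). Lifting straight up, slowly at first.

Emit:
{"method": "servo_tool", "body": {
  "targets": [
    {"wx": 0, "wy": 0, "wz": 0, "dx": 0, "dy": 0, "dz": -0.015, "jaw": 1},
    {"wx": 0, "wy": 0, "wz": 0, "dx": 0, "dy": 0, "dz": -0.04, "jaw": 1},
    {"wx": 0, "wy": 0, "wz": 0, "dx": 0, "dy": 0, "dz": -0.07, "jaw": 1},
    {"wx": 0, "wy": 0, "wz": 0, "dx": 0, "dy": 0, "dz": -0.11, "jaw": 1},
    {"wx": 0, "wy": 0, "wz": 0, "dx": 0, "dy": 0, "dz": -0.16, "jaw": 1},
    {"wx": 0, "wy": 0, "wz": 0, "dx": 0, "dy": 0, "dz": -0.21, "jaw": 1},
    {"wx": 0, "wy": 0, "wz": 0, "dx": 0, "dy": 0, "dz": -0.26, "jaw": 1},
    {"wx": 0, "wy": 0, "wz": 0, "dx": 0, "dy": 0, "dz": -0.31, "jaw": 1},
    {"wx": 0, "wy": 0, "wz": 0, "dx": 0, "dy": 0, "dz": -0.36, "jaw": 1},
    {"wx": 0, "wy": 0, "wz": 0, "dx": 0, "dy": 0, "dz": -0.41, "jaw": 1},
    {"wx": 0, "wy": 0, "wz": 0, "dx": 0, "dy": 0, "dz": -0.45, "jaw": 1},
    {"wx": 0, "wy": 0, "wz": 0, "dx": 0, "dy": 0, "dz": -0.48, "jaw": 1},
    {"wx": 0, "wy": 0, "wz": 0, "dx": 0, "dy": 0, "dz": -0.5, "jaw": 1},
    {"wx": 0, "wy": 0, "wz": 0, "dx": 0, "dy": 0, "dz": -0.5, "jaw": 1},
    {"wx": 0, "wy": 0, "wz": 0, "dx": 0, "dy": 0, "dz": -0.5, "jaw": 1},
    {"wx": 0, "wy": 0, "wz": 0, "dx": 0, "dy": 0, "dz": -0.5, "jaw": 1},
    {"wx": 0, "wy": 0, "wz": 0, "dx": 0, "dy": 0, "dz": -0.5, "jaw": 1}
  ]
}}

```text
time_s: 14.35
tool_pos: [0.4894, -0.2147, 0.2033]
tcp_rot: [-180.0, -0.1, 158.8]
ft_force: [-0.1, -0.3, -1.8]
finger_gap: 0.0431
grip_force: 25.0
```

```bash
python3 - <<'E'
from h import *
for cam in ["side","wrist"]:
    rgb,d,c=pts(cam); cv2.imwrite(f"pics/{cam}6.png",rgb[:,:,::-1]); P=world(d,c,d>0)
    for nm,lo,hi in [("flange",.088,.098),("knob",.11,.152),("disc",.192,.204),("collartop",.217,.225)]:
        q=P[(np.hypot(P[:,0]-.4915,P[:,1]+.2145)<(.02 if nm=="knob" else .06))&(P[:,2]>lo)&(P[:,2]<hi)]
        if len(q)>5: print(cam,nm,len(q),q.min(0).round(4),q.max(0).round(4),np.median(q[:,2]),np.linalg.lstsq(np.c_[q[:,:2]-q[:,:2].mean(0),np.ones(len(q))],q[:,2],rcond=None)[0].round(3))
go([.4903,-.2150,.203])
a=cv2.imread("pics/wrist6.png"); b=cv2.imread("pics/side6.png"); cv2.imwrite("pics/ws6.png",np.hstack([a[100:,80:480],cv2.resize(b[150:310,160:360],(400,320))]))
E
```

```text
side flange 930 [ 0.4486 -0.2585  0.0881] [ 0.5344 -0.1722  0.0976] 0.09342657015218361 [0.002 0.016 0.093]
side knob 158 [ 0.4826 -0.2252  0.1106] [ 0.5003 -0.2126  0.1504] 0.13049556282614067 [-0.03  -0.251  0.13 ]
side disc 1064 [ 0.4391 -0.2676  0.192 ] [ 0.5418 -0.1683  0.2039] 0.1968524189210243 [0.004 0.012 0.197]
side collartop 95 [ 0.4693 -0.249   0.2171] [ 0.5123 -0.21    0.2247] 0.2200171127244525 [ 0.003 -0.041  0.22 ]
wrist flange 369 [ 0.4468 -0.2395  0.088 ] [ 0.533  -0.1745  0.0956] 0.09334868307080457 [ 0.018 -0.017  0.092]
wrist disc 10683 [ 0.4379 -0.2679  0.192 ] [ 0.542  -0.1645  0.204 ] 0.19728681144200821 [ 0.003 -0.002  0.197]
wrist collartop 1677 [ 0.4677 -0.2402  0.217 ] [ 0.5012 -0.1834  0.225 ] 0.22091390161420216 [ 0.014 -0.005  0.221]
tcp [ 0.4895 -0.2148  0.2034] [-1.8000e+02 -6.0000e-02  1.5875e+02] t 14.45 F [-0.3  0.5 -1. ] gap 0.0433 25.0
units [-0.004  0.     0.002]
```

View pics/ws6.png

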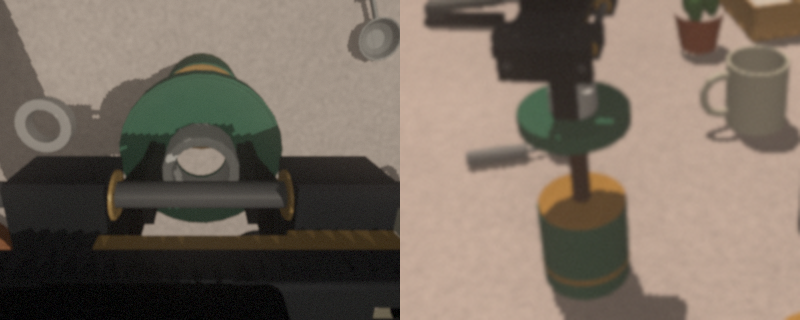

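The outer lid is held level in the fingers at (575,115), about 10 cm up. The brass inner lid with its knob is closed on the tin at (583,200), and the flange measures 93.4 mm as seated. Handing in.

```bash
python3 -c "
from workcell import *
print(sign_off())"
```

```text
the job is handed in; nothing more can be done
None
```

I seated the nested lids on the tin and let go of the knob. I then lifted the outer lid alone by its collar, ending with it level about 10 cm above its seat and the inner lid closed on the tin, and handed the job in at about 14.5 s (no verdict was shown).

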